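# Sweep the flat batteries into the return bay

## Robot

A 7-joint arm with a two-finger parallel gripper is mounted at the origin on the work surface. World frame = base frame: x ahead of the robot, y to its left, z up, the work surface at z = 0. Lengths are in m, angles in rad, forces in N, time in s.
With the tool pointing down it reaches from about 0.4 to 0.85 m from the base axis. Payload 4.5 kg.
Tool frame: the origin (TCP) lies at the very end of the fingers, on their centre line; the grasp point (between the pads) lies 19 mm behind it; z points along the fingers, y is the line along which they close (so a half turn about z gives the same grasp; the last joint's range is limited). The gripper opens to 85 mm and grips with 20 to 120 N. Pads are 22 mm wide; open, the fingers measure 114 mm over their backs; the gripper's body (76 mm by 85 mm) begins 54 mm behind the grasp point. The pads swing forward as they close: fully open they stand 13 mm farther back than shut.
Start: joints at [1.225, 0.689, -0.195, 1.565, 0.157, 0.902, -0.215], TCP at [0.232, -0.58, 0.231] pointing down, gripper open.
Joint ranges: [-3.01, 3.01], [-0.46, 2.08], [-1.47, 1.51], [0.13, 2.56], [-1, 4.14], [0.04, 2.09], [-2.66, 2.66]. Speed limits (rad/s): [2.57, 2.57, 3.14, 3.14, 3.14, 3.14, 3.14].

## Interface

Orientations are given as a 3x3 rotation matrix whose columns are the frame's x, y, z axes.
In Python, from cell import env gives the robot as it stands.
- The arm moves only by the tool servo_tool, never from a script. Its argument "motion" is one flat list of numbers, 4 for each row, row after row: the shift along the tool's x, y, z normalised to -1 to 1, where 1 is 0.25 m, then the turn about the tool's z normalised to -1 to 1, where 1 is 2 pi rad. In form: [x, y, z, roll, x, y, z, roll, ...]. A call has 1 to 20 rows; each row shifts and turns the commanded pose from where the row before left it, along the tool's axes as they then stand; what a row does not reach is not made up. A row lasts 1/8 s, in which the tool goes at most 62.5 mm and 10.7 degrees, less where a joint would pass 70% of its speed; a pose out of reach is approached as far as the arm can. A call with a number of a shift or a turn outside -1 to 1 is refused whole. A call with a gripper value outside its range is refused whole. "gripper" is the gripper's target within -1 to 1 (fully open at 1, half-way at 0, shut at -1), set as the call begins (left out, the last holds). The fingers move at their own pace and stop on an object; "force" is the grip in N (left out, the last holds). Time passes only in rows, so rows that do not move let the fingers close. It gives the time, the measured TCP pose, the force, the opening and the grip force at its end, in the units of the state.
- env.sense(): the state, without advancing time (a new reading comes with each control period).
- env.read_camera(name): name is "scene" or "top" or "wrist"; returns the picture (384x512x3 uint8, red, green, blue); there is no depth.
- env.get_calibration(name): a dict with "fx", "fy", "cx", "cy" (pixels), "eye" and "orientation" of the camera in the world; the wrist camera has in their place "tool_from_camera" (4x4, takes a point from camera to tool coordinates, whose origin is the TCP and whose axes are the flange's). Camera axes: x right, y up, looking along -z (the intrinsics and any distortion apply to the point x, -y, -z); pixel columns grow to the right and rows downward; lengths in m; the calibration is good to about 2 mm. A picture is of the moment at which its call begins: read the wrist's pose just before it. get_calibration takes no time and is no camera call.
- env.job_done(): hands the job in; it is judged then, once.
The state is a dict: "t": time; "qpos": joint angles; "joint_vel": joint speeds; "joint_efforts": joint torques, N m; "ee_pos": TCP position; "ee_rot": TCP orientation; "wrist_force": force on the tool from outside, world axes, zero at the start; "ft_torque": the same for the moment, N m; "finger_gap": opening from 0.0 (shut) to 1.0 (fully open); "grip_force": force on a finger pad.
Only numpy, scipy, OpenCV 4.12 (cv2) and the standard library are available. Lean on these libraries where they do the work, as an engineer would, in place of code of your own. Each camera call takes 0.05 s, during which the arm holds its last target. There are 200 camera calls.

## Task

Clear the spent batteries off the sound desk: sweep the three 9-volt block batteries that are lying down into the three-sided board bay, sliding them along the desk through its open side with your fingers and never lifting them. Each must end up lying completely inside the bay, with no part sticking out past the ends of the side walls. Leave the two fresh batteries standing upright, and everything else on the desk, where they are.

Things in the scene. Friction and masses are not known exactly. Their poses are not given: they have to be found in the camera images.
- bay: Return bay: two side walls and a back of board (18 mm thick, 35 mm high) fixed on the desk round a dark mat level with the desk; the fourth side (mouth) is open. Inside 200 mm wide (x) by 130 mm deep (y). Origin: centre of the inside floor, at desk height. +y points out of the mouth: mouth line at y = +65 mm, back wall at y = -65 mm, side walls at x = -100 and +100 mm. Place and yaw vary.
- spent_a_mid (a point): Centre of a flat (spent) 9 V block battery, 48 x 26 x 17 mm, 45 g, black with a brass end, lying on its broad side on the desk, so this point is 8.5 mm above it. x runs along the 48 mm length towards the terminals, y across the 26 mm width, z up. Slides on the desk when pushed.
- spent_a_top (a point): Centre of the terminal end face of that battery (spent_a), 24 mm from its centre along +x.
- spent_a_foot (a point): Centre of the plain end face of that battery (spent_a), 24 mm from its centre along -x.
- spent_b_mid (a point): Centre of a flat (spent) 9 V block battery, 48 x 26 x 17 mm, 45 g, black with a brass end, lying on its broad side on the desk, so this point is 8.5 mm above it. x runs along the 48 mm length towards the terminals, y across the 26 mm width, z up. Slides on the desk when pushed.
- spent_b_top (a point): Centre of the terminal end face of that battery (spent_b), 24 mm from its centre along +x.
- spent_b_foot (a point): Centre of the plain end face of that battery (spent_b), 24 mm from its centre along -x.
- spent_c_mid (a point): Centre of a flat (spent) 9 V block battery, 48 x 26 x 17 mm, 45 g, black with a brass end, lying on its broad side on the desk, so this point is 8.5 mm above it. x runs along the 48 mm length towards the terminals, y across the 26 mm width, z up. Slides on the desk when pushed.
- spent_c_top (a point): Centre of the terminal end face of that battery (spent_c), 24 mm from its centre along +x.
- spent_c_foot (a point): Centre of the plain end face of that battery (spent_c), 24 mm from its centre along -x.
- fresh_a: A fresh 9 V block battery, the same make as the spent ones but standing upright on its plain end, 48 mm tall (17 x 26 mm on plan). Leave it. Origin: centre of its underside.
- fresh_b: A fresh 9 V block battery, the same make as the spent ones but standing upright on its plain end, 48 mm tall (17 x 26 mm on plan). Leave it. Origin: centre of its underside.
- remote: Remote control lying on the desk, 45 x 150 x 20 mm, long along its y. Leave it. Origin: centre of its underside.
- mic: Handheld microphone lying on the desk, 215 mm long along its y, 50 mm tall. Leave it. Origin: under its middle, at desk height.
- disc_case: Flat clear disc case lying on the desk, 125 x 142 x 11 mm. Leave it. Origin: centre of its underside.
- tape: Roll of tape lying flat, 100 mm across, 48 mm tall. Leave it. Origin: centre of its underside.
- mug: White mug, 80 mm across, 90 mm tall. Leave it. Origin: centre of its underside.

How it is judged:
At the end, for the whole second after the job is handed in: All three spent batteries lie on the desk inside the bay: both ends behind the mouth line, the centre by 13 mm or more, between the walls, not stacked or stood on end (centre below 16 mm). Both fresh batteries stand upright (within 0.1 rad) (y of spent_a_mid in the frame of bay between -0.065 and 0.052 m and x of spent_a_mid in the frame of bay between -0.1 and 0.1 m and height (world z) of each of spent_a_mid, spent_b_mid, spent_c_mid below 0.016 m and y of each of spent_a_top, spent_a_foot, spent_b_top, spent_b_foot, spent_c_top, spent_c_foot in the frame of bay below 0.065 m and y of spent_b_mid in the frame of bay between -0.065 and 0.052 m and x of spent_b_mid in the frame of bay between -0.1 and 0.1 m and y of spent_c_mid in the frame of bay between -0.065 and 0.052 m and x of spent_c_mid in the frame of bay between -0.1 and 0.1 m and angle between each of fresh_a, fresh_b's own z axis and vertical below 0.1 rad); the robot touches nothing.
It fails at once if a spent battery is lifted off the desk (centre more than 22 mm above it; 8.5 mm when lying) (height (world z) of any of spent_a_mid, spent_b_mid, spent_c_mid above 0.022 m).
It fails at once if a fresh battery is tipped or shifted by more than 20 mm (distance of any of fresh_a, fresh_b from where it was at the start of the episode above 0.02 m or angle between any of fresh_a, fresh_b's own z axis and vertical above 0.35 rad).
It fails at once if the remote, microphone, disc case, tape or mug is shifted by more than 20 mm (distance of any of remote, mic, disc_case, tape, mug from where it was at the start of the episode above 0.02 m).
It also fails if it takes over 72 s, if anything falls off the work surface, if the arm or the gripper's body presses on something with over 40 N, if the wrist force passes 120 N, or if a joint passes its speed limit or range.

## Working session

There is one attempt and no reset: what is moved stays moved. The work goes in short steps, Python scripts to look and compute and a tool call to move; the robot and the scene stay as the last step left them, time stands still between calls to the robot, and variables do not carry over. Pictures are saved under pics/ and viewed, at most 10 in all, crops included, and the job is handed in when it is done.

Besides the shell and the picture viewer there is one more tool, called as name(argument=value, ...) on one line, values as JSON. servo_tool: Moves the arm, as the interface text tells. Scaled input: -1 to 1 covers 0.25 m each way for a shift and 2 pi rad each way for a turn. Its arguments: {"type":"object","properties":{"motion":{"type":"array"},"gripper":{"type":"number"},"force":{"type":"number"}},"required":["motion"]}

```bash
mkdir -p pics; cat > h.py <<'E'
import numpy as np,cv2
from cell import env
def pix(name,uv,z=0.0):
    c=env.get_calibration(name); R=np.array(c["orientation"]);e=np.array(c["eye"])
    out=[]
    for (u,v),zz in zip(uv,np.broadcast_to(z,len(uv))):
        d=R@np.array([(u-c["cx"])/c["fx"],-(v-c["cy"])/c["fy"],-1]); out.append((e+d*(zz-e[2])/d[2])[:2])
    return np.array(out)
def proj(name,P):
    c=env.get_calibration(name); R=np.array(c["orientation"]);e=np.array(c["eye"])
    p=(np.atleast_2d(P)-e)@R
    return np.c_[c["cx"]-c["fx"]*p[:,0]/p[:,2],c["cy"]+c["fy"]*p[:,1]/p[:,2]]
E
python3 - <<'E'
from h import *
s=env.sense();print(s["t"],s["ee_pos"],s["ee_rot"],s["finger_gap"])
for n in("top","scene"):
    c=env.get_calibration(n);print(n,c)
    im=env.read_camera(n)[:,:,::-1];cv2.imwrite(f"pics/{n}0.png",cv2.resize(im,(800,600),interpolation=cv2.INTER_CUBIC))
E
```

```text
0.0 [ 0.23142293 -0.57982804  0.23045756] [[ 9.28701761e-01  3.70826551e-01 -8.41433131e-04]
 [ 3.70827483e-01 -9.28700111e-01  1.75572712e-03]
 [-1.30368808e-04 -1.94257340e-03 -9.99998105e-01]] 1.0036112280224594
top {'fx': 370.3895008215095, 'fy': 370.3895008215095, 'cx': 261.17627535760045, 'cy': 192.5098002226368, 'eye': array([0.45574268, 0.07938669, 0.93028011]), 'orientation': array([[ 2.79328893e-02,  9.90403303e-01, -1.35355277e-01],
       [-9.99602525e-01,  2.81920568e-02, -2.07238630e-06],
       [ 3.81389116e-03,  1.35301534e-01,  9.90797128e-01]])}
scene {'fx': 448.5596087821386, 'fy': 448.5596087821386, 'cx': 261.26511881333374, 'cy': 194.684857131295, 'eye': array([1.14801317, 0.56930962, 0.80161998]), 'orientation': array([[-0.61759436, -0.57261854,  0.53915231],
       [ 0.78624647, -0.43220976,  0.44160074],
       [-0.01984188,  0.69663672,  0.71714962]])}
```

View pics/top0.png

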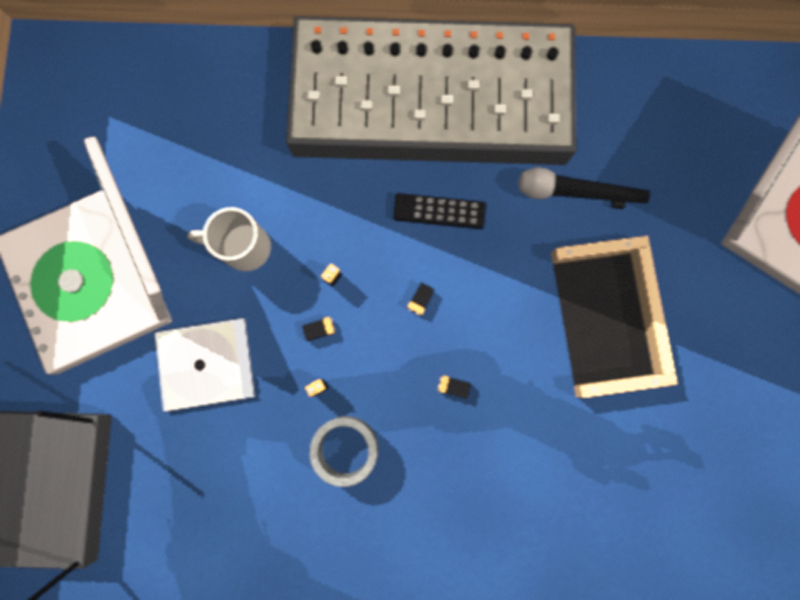

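View pics/scene0.png

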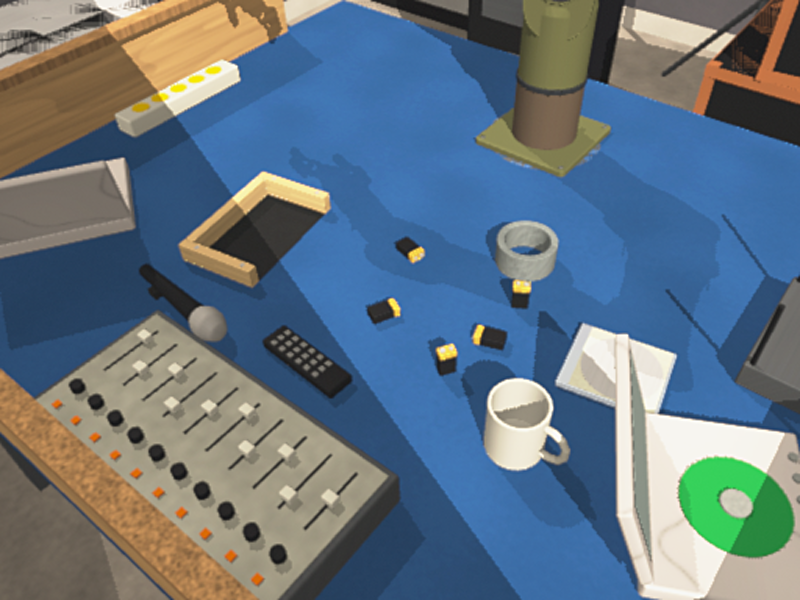

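```bash
python3 - <<'E'
from h import *
im=cv2.imread("pics/top0.png")
cv2.imwrite("pics/c1.png",cv2.resize(im[230:440,280:500],None,fx=2.72,fy=2.72,interpolation=cv2.INTER_CUBIC))
k=1.5625
def P(l,z):
    return np.round(pix("top",np.array(l)/k,z),3)
print("bay top edges (35mm): outer/inner mouth top, back top, back bottom, bottom mouth")
print(P([(553,250),(648,238),(677,383),(578,397),(556,262),(638,250),(661,375),(576,386)],.035))
print("floor",P([(556,264),(575,386),(657,374)],0.0))
print("spent mids",P([(318,328),(421,299),(455,388)],.0085))
print("fresh tops",P([(331,274),(316,388)],.048))
print("tape",P([(343,452)],.048),"remote",P([(395,208),(485,214),(484,228),(394,220)],.015))
print("mic",P([(538,183),(648,196)],.025),"mug",P([(230,235)],.09))
E
```

```text
bay top edges (35mm): outer/inner mouth top, back top, back bottom, bottom mouth
[[ 0.666 -0.147]
 [ 0.689 -0.298]
 [ 0.463 -0.337]
 [ 0.437 -0.184]
 [ 0.646 -0.152]
 [ 0.67  -0.282]
 [ 0.474 -0.312]
 [ 0.454 -0.181]]
floor [[ 0.651 -0.161]
 [ 0.454 -0.19 ]
 [ 0.476 -0.321]]
spent mids [[0.534 0.222]
 [0.585 0.059]
 [0.445 0.002]]
fresh tops [[0.615 0.2  ]
 [0.44  0.214]]
tape [[0.347 0.17 ]] remote [[ 0.733  0.105]
 [ 0.727 -0.042]
 [ 0.704 -0.041]
 [ 0.713  0.106]]
mic [[ 0.779 -0.126]
 [ 0.762 -0.305]] mug [[0.662 0.347]]
```

View pics/c1.png

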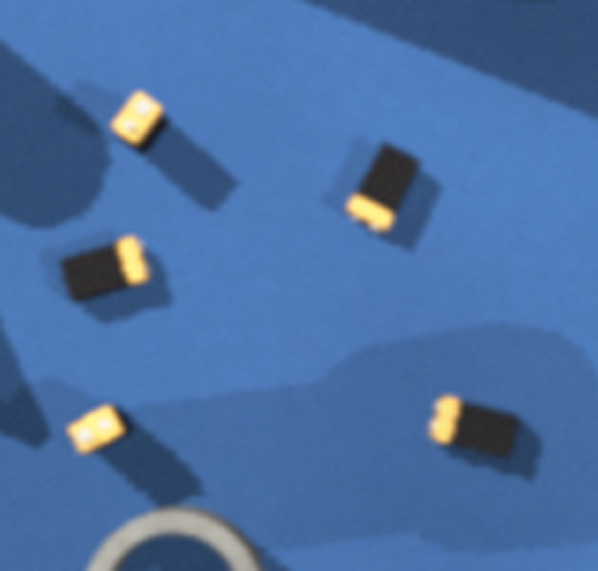

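servo_tool(motion=[0,0,0,-0.0261,0,0,0,-0.0261,0,0,0,-0.0261,0,0,0,-0.0261,0,0,0,-0.0261,0,0,0,-0.0261,0,0,0,-0.0261,0,0,0,-0.0261,0,0,0,0], gripper=-0.65)

```text
t: 1.23
ee_pos: [0.2314, -0.5802, 0.2308]
ee_rot: [[-0.119, 0.993, -0.0], [0.993, 0.119, 0.001], [0.001, 0.0, -1.0]]
wrist_force: [-0.1, 0.2, -0.6]
finger_gap: 0.176
grip_force: 0.0
```

servo_tool(motion=[0.09,0.06,0,0,0.187,0.122,0.03,0,0.187,0.122,0.03,0,0.187,0.122,0.03,0,0.187,0.122,0.03,0,0.187,0.122,0.03,0,0.187,0.122,0.03,0,0.187,0.122,0.03,0,0.187,0.122,0.03,0,0.187,0.122,0.03,0,0.187,0.122,0.03,0,0.187,0.122,0.03,0,0.187,0.122,0.03,0,0.187,0.122,0.03,0,0.09,0.06,0.03,0,0,0,0,0,0,0,0,0])

```text
t: 3.35
ee_pos: [0.5758, 0.1172, 0.1261]
ee_rot: [[-0.118, 0.993, -0.001], [0.993, 0.118, -0.002], [-0.002, -0.001, -1.0]]
wrist_force: [-0.3, -0.7, -0.6]
finger_gap: 0.175
grip_force: 0.0
```

```bash
python3 - <<'E'
from h import *
c=env.get_calibration("wrist");print({k:np.round(v,3).tolist() for k,v in c.items()})
s=env.sense();print(s["ee_pos"],s["t"])
im=env.read_camera("wrist")[:,:,::-1];cv2.imwrite("pics/w1.png",im)
E
```

```text
{'fx': 267.449, 'fy': 267.449, 'cx': 259.154, 'cy': 191.828, 'tool_from_camera': [[0.001, 0.954, 0.299, 0.076], [1.0, -0.001, -0.001, 0.0], [-0.001, 0.299, -0.954, -0.141], [0.0, 0.0, 0.0, 1.0]]}
[0.57578569 0.11721847 0.12612019] 3.35
```

View pics/w1.png

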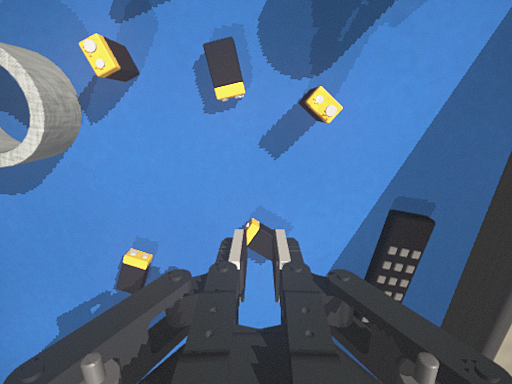

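```bash
cat >> h.py <<'E'
def wpix(uv,z,s):
    c=env.get_calibration("wrist");T=np.array(c["tool_from_camera"]);R=np.array(s["ee_rot"]);p=np.array(s["ee_pos"])
    out=[]
    for u,v in uv:
        d=R@T[:3,:3]@np.array([(u-c["cx"])/c["fx"],-(v-c["cy"])/c["fy"],-1]);e=p+R@T[:3,3]
        out.append((e+d*(z-e[2])/d[2])[:2])
    return np.round(out,3)
E
python3 - <<'E'
from h import *
s=env.sense()
print(wpix([(224,69),(135,270),(247,228),(260,219)],.015,s)); print(wpix([(98,57),(323,105)],.048,s))
E
```

```text
[[0.533 0.221]
 [0.453 0.009]
 [0.569 0.074]
 [0.581 0.085]]
[[0.444 0.214]
 [0.616 0.201]]
```

servo_tool(motion=[0,0,0.097,0,0,0,0.097,0,0,0,0.097,0,0,0,0.097,0,0,0,0.096,0,0,0,0,0,-0.06,0,0,0,-0.06,0,0,0,-0.06,0,0,0,-0.06,0,0,0,-0.06,0,0,0,-0.06,0,0,0])

```text
t: 4.9
ee_pos: [0.5875, 0.0287, 0.0054]
ee_rot: [[-0.121, 0.993, 0.0], [0.993, 0.121, 0.0], [0.0, 0.0, -1.0]]
wrist_force: [-0.5, 1.6, 1.0]
finger_gap: 0.176
grip_force: 0.4
```

```bash
python3 - <<'E'
from h import *
im=env.read_camera("top")[:,:,::-1];sc=env.read_camera("scene")[:,:,::-1]
a=cv2.resize(im[120:300,160:460],(780,468),interpolation=cv2.INTER_CUBIC);cv2.imwrite("pics/t2.png",a)
E
```

```text
(no output)
```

View pics/t2.png

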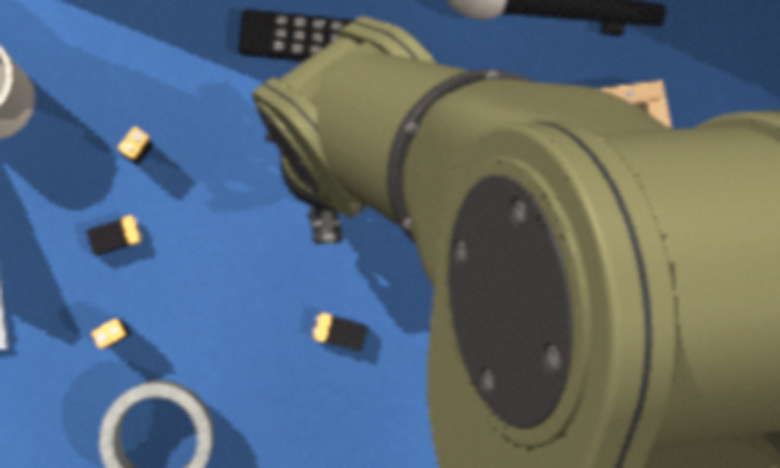

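servo_tool(motion=[-0.04,0,0,0,-0.07,0,0,0,-0.07,0,0,0,-0.07,0,0,0,-0.07,0,0,0,-0.07,0,0,0,-0.07,0,0,0,-0.07,0,0,0,-0.07,0,0,0,-0.07,0,0,0,-0.07,0,0,0,-0.07,0,0,0,-0.07,0,0,0,-0.06,0,0,0,-0.04,0,0,0,0,0,0,0])

```text
t: 7.0
ee_pos: [0.6167, -0.2148, 0.0053]
ee_rot: [[-0.119, 0.993, 0.0], [0.993, 0.119, -0.001], [-0.001, 0.0, -1.0]]
wrist_force: [0.1, -0.5, -0.7]
finger_gap: 0.173
grip_force: 0.0
```

servo_tool(motion=[0.04,0,0,0,0.06,0,-0.1,0,0,0,-0.2,0,0,0,-0.2,0,0,0,0,0])

```text
t: 7.62
ee_pos: [0.617, -0.1868, 0.1348]
ee_rot: [[-0.123, 0.992, 0.009], [0.992, 0.123, -0.001], [-0.002, 0.008, -1.0]]
wrist_force: [0.6, -0.5, -0.2]
finger_gap: 0.171
grip_force: 0.0
```

```bash
python3 - <<'E'
from h import *
s=env.sense();print(s["ee_pos"],s["t"])
im=env.read_camera("wrist")[:,:,::-1];sc=env.read_camera("scene")[:,:,::-1]
cv2.imwrite("pics/m3.png",np.hstack([cv2.resize(im,(400,300)),cv2.resize(sc[90:240,100:300],(400,300))]))
E
```

```text
[ 0.61697558 -0.18680593  0.13483161] 7.625
```

View pics/m3.png

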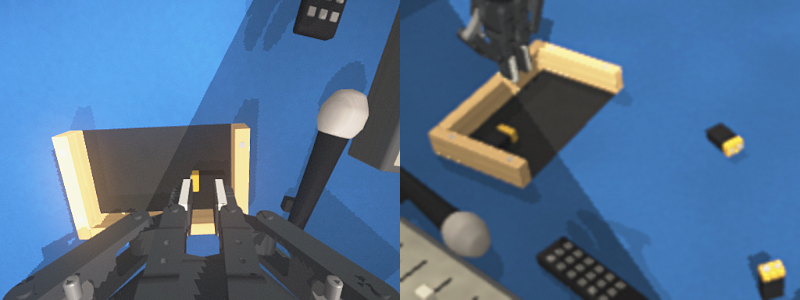

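```bash
python3 - <<'E'
from h import *
s=env.sense();k=1.28
print("mouth floor",wpix([(84*k,130*k),(232*k,126*k)],0,s)); print("brass",wpix([(195*k,172*k),(195*k,190*k)],.017,s))
q=[(453/2+0,0)]
print("scene brass",pix("scene",[(100+507/2-200,90+132/2)],.015))
E
```

```text
mouth floor [[ 0.457 -0.188]
 [ 0.65  -0.159]]
brass [[ 0.609 -0.222]
 [ 0.612 -0.249]]
scene brass [[ 0.61721769 -0.23596087]]
```

servo_tool(motion=[0.105,-0.05,0,0,0.175,-0.082,0,0,0.175,-0.082,0,0,0.175,-0.082,0,0,0.175,-0.082,0,0,0.175,-0.082,0,0,0.07,-0.034,0,0,0,0,0.06,0.02,0,0,0.06,0.02,0,0,0.06,0.02,0,0,0,0,0,0,0,0])

```text
t: 9.22
ee_pos: [0.4589, 0.0571, 0.085]
ee_rot: [[0.251, 0.968, -0.001], [0.968, -0.251, -0.0], [-0.001, -0.001, -1.0]]
wrist_force: [-0.1, 0.3, -0.0]
finger_gap: 0.177
grip_force: 0.0
```

```bash
python3 - <<'E'
from h import *
im=env.read_camera("wrist")[:,:,::-1]
cv2.imwrite("pics/w4.png",im)
E
```

```text
(no output)
```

View pics/w4.png

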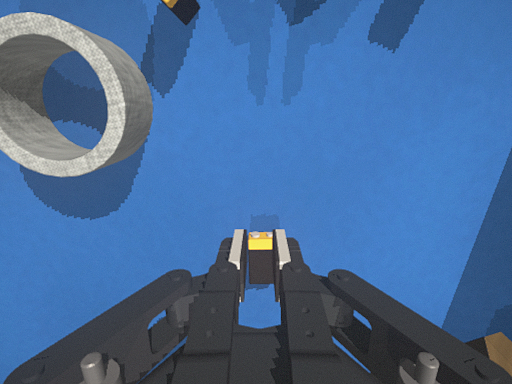

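```bash
python3 - <<'E'
from h import *
s=env.sense();p=wpix([(261,232),(261,249)],.015,s);print(p,(p-s["ee_pos"][:2])@np.array(s["ee_rot"])[:2,:2])
E
```

```text
[[0.455 0.031]
 [0.451 0.015]] [[-0.02627179  0.00244736]
 [-0.04276352  0.00259805]]
```

servo_tool(motion=[0,0,0.107,0,0,0,0.107,0,0,0,0.106,0,0,0,0,0,-0.03,0,0,0,-0.04,0,0,0,-0.04,0,0,-0.007,-0.04,0,0,-0.007,-0.04,0,0,-0.007,-0.04,0,0,-0.007,-0.04,0,0,-0.007,-0.04,0,0,-0.007,-0.04,0,0,-0.007,-0.04,0,0,-0.007,-0.04,0,0,-0.007,-0.04,0,0,-0.007,-0.04,0,0,-0.007,-0.04,0,0,-0.007,-0.04,0,0,-0.007,-0.04,0,0,-0.007])

```text
t: 11.78
ee_pos: [0.4604, -0.0982, 0.0069]
ee_rot: [[-0.354, 0.935, -0.0], [0.935, 0.354, -0.0], [0.0, -0.0, -1.0]]
wrist_force: [0.4, 0.3, -0.3]
finger_gap: 0.178
grip_force: 0.1
```

servo_tool(motion=[-0.04,0,0,0,-0.04,0,0,0,-0.04,0,0,0,-0.04,0,0,0,-0.04,0,0,0,-0.04,0,0,0,-0.04,0,0,0,-0.04,0,0,0,-0.04,0,0,0,-0.04,0,0,0,-0.045,0,0,0,0,0,0,0,0.04,0,0,0,0.06,0,-0.1,0,0,0,-0.2,0,0,0,-0.2,0,0,0,0,0])

```text
t: 13.9
ee_pos: [0.4927, -0.1771, 0.1343]
ee_rot: [[-0.354, 0.935, 0.005], [0.935, 0.354, -0.001], [-0.003, 0.004, -1.0]]
wrist_force: [0.5, 0.2, 0.2]
finger_gap: 0.172
grip_force: 0.0
```

```bash
python3 - <<'E'
from h import *
s=env.sense();print(s["ee_pos"],s["t"])
im=env.read_camera("wrist")[:,:,::-1];sc=env.read_camera("scene")[:,:,::-1]
cv2.imwrite("pics/m5.png",np.hstack([cv2.resize(im,(400,300)),cv2.resize(sc[90:240,100:300],(400,300))]))
E
```

```text
[ 0.49271064 -0.17708605  0.13429939] 13.9
```

View pics/m5.png

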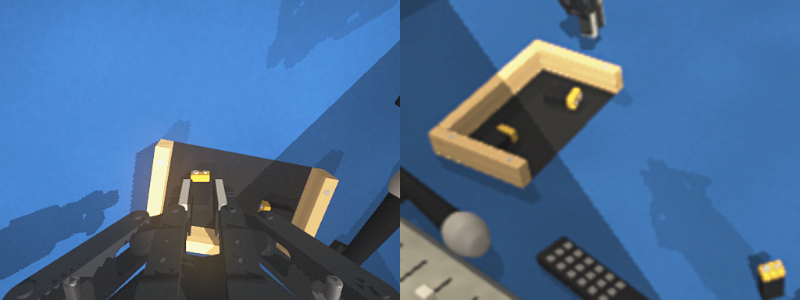

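servo_tool(motion=[0.09,0.04,0,0,0.184,0.08,0,0,0.184,0.08,0,0,0.184,0.08,0,0,0.184,0.08,0,0,0.184,0.08,0,0,0.184,0.08,0,0,0.184,0.08,0,0,0.184,0.08,0,0,0.09,0.04,0,0,0,0,0.06,0,0,0,0.06,0,0,0,0.06,0,0,0,0,0])

```text
t: 15.75
ee_pos: [0.5129, 0.2693, 0.0839]
ee_rot: [[-0.351, 0.936, -0.005], [0.936, 0.351, -0.003], [-0.001, -0.005, -1.0]]
wrist_force: [-0.6, -0.1, -0.3]
finger_gap: 0.172
grip_force: 0.0
```

```bash
python3 - <<'E'
from h import *
im=env.read_camera("wrist")[:,:,::-1]
cv2.imwrite("pics/w6.png",im)
E
```

```text
(no output)
```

View pics/w6.png

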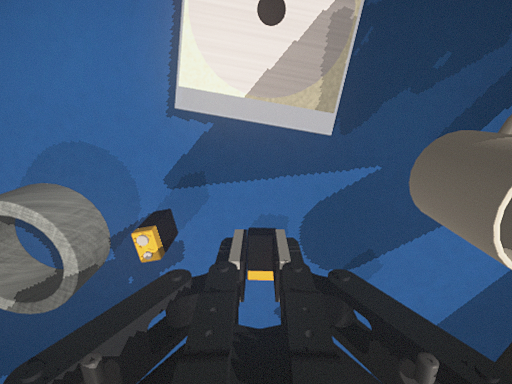

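servo_tool(motion=[0.02,0,0.106,0,0,0,0.106,0,0,0,0.104,0,0,0,0,0,-0.04,0,0,0,-0.04,0,0,0,-0.04,0,0,0.0061,-0.04,0,0,0.0061,-0.04,0,0,0.0061,-0.04,0,0,0.0061,-0.04,0,0,0.0061,-0.04,0,0,0.0061,-0.04,0,0,0.0061,-0.04,0,0,0,-0.05,0,0,0,-0.05,0,0,0,-0.05,0,0,0,-0.05,0,0,0])

```text
t: 18.05
ee_pos: [0.5413, 0.129, 0.0068]
ee_rot: [[-0.091, 0.996, -0.002], [0.996, 0.091, -0.0], [-0.0, -0.002, -1.0]]
wrist_force: [-0.3, 0.2, 0.4]
finger_gap: 0.179
grip_force: 0.4
```

servo_tool(motion=[-0.06,0,0,0,-0.066,0,0,0,-0.066,0,0,0,-0.066,0,0,0,-0.066,0,0,0,-0.066,0,0,0,-0.066,0,0,0,-0.066,0,0,0,-0.066,0,0,0,-0.066,0,0,0,-0.066,0,0,0,-0.066,0,0,0,-0.066,0,0,0,-0.066,0,0,0,-0.066,0,0,0,-0.066,0,0,0,-0.066,0,0,0,-0.066,0,0,0,-0.06,0,0,0,-0.04,0,0,0])

```text
t: 20.55
ee_pos: [0.5705, -0.1903, 0.0068]
ee_rot: [[-0.091, 0.996, -0.002], [0.996, 0.091, -0.0], [-0.0, -0.002, -1.0]]
wrist_force: [1.0, 0.4, 0.2]
finger_gap: 0.175
grip_force: 0.1
```

servo_tool(motion=[0,0,0,0,0.06,0,0,0,0.06,0,-0.1,0,0.1,0,-0.2,0,0.2,0,-0.2,0,0.2,0,-0.1,0,0.2,0,0,0,0.2,0,0,0,0,0,0,0])

```text
t: 21.68
ee_pos: [0.5465, 0.0675, 0.152]
ee_rot: [[-0.103, 0.995, -0.001], [0.995, 0.103, 0.005], [0.005, -0.0, -1.0]]
wrist_force: [0.7, -0.5, -0.5]
finger_gap: 0.178
grip_force: 0.0
```

```bash
python3 - <<'E'
from h import *
s=env.sense();print(s["ee_pos"],s["t"])
im=env.read_camera("top")[:,:,::-1];sc=env.read_camera("scene")[:,:,::-1]
cv2.imwrite("pics/m7.png",np.hstack([cv2.resize(im,(400,300)),cv2.resize(sc[90:240,100:300],(400,300))]))
E
```

```text
[0.54652393 0.06747221 0.15203019] 21.675
```

View pics/m7.png

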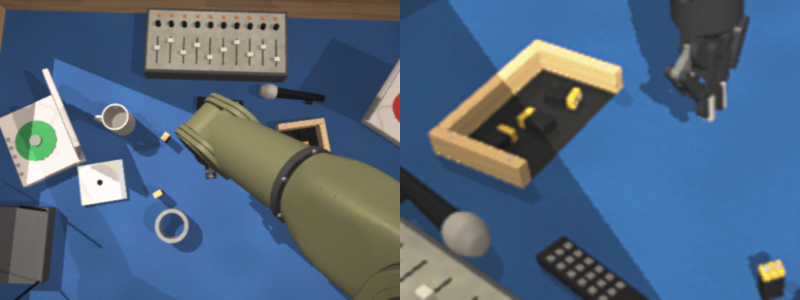

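```bash
python3 - <<'E'
from h import *
f=lambda x,y:(100+(x-400)/2,90+y/2)
p=pix("scene",[f(546,132),f(556,122),f(574,100),f(582,93)],.012)
m=np.array([.5535,-.1735]);n=np.array([-.149,.989])
print(p,(p-m)@n)
E
```

```text
[[ 0.58343968 -0.19664377]
 [ 0.56061652 -0.20076737]
 [ 0.51184578 -0.21469841]
 [ 0.4938522  -0.21670196]] [-0.0273502  -0.02802779 -0.03453874 -0.03383922]
```

All three batteries are 27 mm or more behind the mouth line, and the arm is clear of everything.

```bash
python3 -c "
from cell import env
print(env.job_done())"
```

```text
the job is handed in; nothing more can be done
None
```

I swept all three spent batteries into the bay and handed the job in after about 22 s of robot time; in the last pictures all three lie inside the mouth (the last two pushed in measure at least 27 mm behind it) and both fresh ones look upright where they were, but the hand-in returned no verdict.

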